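# Latch the sliding lid of the fondue fork chest

## Robot

A 6-joint arm with a two-finger parallel gripper is mounted at the origin on the work surface. World frame = base frame: x ahead of the robot, y to its left, z up, the work surface at z = 0. Lengths are in m, angles in rad, forces in N, time in s.
With the tool pointing down it reaches from about 0.3 to 0.775 m from the base axis. Payload 14.6 kg.
Tool frame: the origin (TCP) lies on the centre line of the jaws, within the pads' length; the fingertips stand 19 mm ahead of it and the grasp point (between the pads) is the TCP; y points along the fingers, x is the direction in which the jaws open and shut, and the axes are right-handed (so a half turn about y gives the same grasp; the last joint's range is limited). The gripper opens to 94 mm and grips with 3 to 60 N. Pads are 16 mm wide; open, the fingers measure 119 mm over their backs; the gripper's body (75 mm by 177 mm) begins 78 mm behind the grasp point.
Start: joints at [1.277, 0.3, 1.521, -0, 1.321, -0.067], TCP at [0.124, 0.536, 0.224] pointing down, gripper open.
Joint ranges: [-3.03, 3.03], [-0.79, 2.21], [0.23, 2.52], [-1.04, 4.18], [0, 3.07], [-2.55, 2.55]. Speed limits (rad/s): [2.22, 2.22, 2.57, 3.14, 3.14, 3.14].

## Interface

Orientations are given as [roll, pitch, yaw] about the fixed x, y, z axes, in that order (R = Rz(yaw) Ry(pitch) Rx(roll)).
In Python, from station import get_obs, cams, workorder gives the robot as it stands.
- The arm moves only by the shell command python3 -m handwheel 'ROWS' [FORCE]. ROWS is JSON, a list of rows, each an object of numbers: "fingers": the opening, from -1 (shut) to 1 (fully open); "x", "y", "z": the shift along the tool's x, y, z in m; "spin": the turn about the tool's y in degrees. In form: [{"fingers": .., "x": .., "y": .., "z": .., "spin": ..}, ...]. A call has exactly 10 rows; each row is the pose to reach, as a shift and turn from the pose commanded when the call began, along the tool's axes at that moment; what a row does not reach only later rows make up. A row lasts 1/10 s, in which the tool goes at most 50 mm and 8.59 degrees, less where a joint would pass 70% of its speed; a pose out of reach is approached as far as the arm can. A call with a gripper value outside its range is refused whole. The fingers move at their own pace and stop on an object; FORCE is the grip in N (left out, the last holds). Time passes only in rows, so rows that repeat a pose let the fingers close, or fill a call up. It gives the time, the measured TCP pose, the force and the opening at its end, in the units of the state.
- get_obs(): the state, without advancing time (a new reading comes with each control period).
- cams.camera(name): name is "scene" or "top" or "wrist"; returns (picture, depth): 400x640x3 uint8, red, green, blue; 400x640 float32, m along the optical axis (not along the pixel's ray), 0 where there is no reading.
- cams.get_calibration(name): a dict with "fx", "fy", "cx", "cy" (pixels), "view" (4x4, takes a point from world to camera coordinates). Camera axes: x right, y down, z forward; pixel columns grow to the right and rows downward; lengths in m; the calibration is good to about 2 mm. A picture is of the moment at which its call begins: read the wrist's pose just before it. get_calibration takes no time and is no camera call; for the wrist camera it gives the pose at the moment of the call.
- workorder.hand_in(): hands the job in, once; it reports no verdict.
The state is a dict: "time_s": time; "qpos": joint angles; "joint_vel": joint speeds; "tau": joint torques, N m; "ee_pos": TCP position; "eef_rot": TCP orientation; "force": force on the tool from outside, world axes, zero at the start; "moment": the same for the moment, N m; "grip_width": finger opening in m.
Only numpy, scipy, OpenCV 4.12 (cv2) and the standard library are available. Lean on these libraries where they do the work, as an engineer would, in place of code of your own. Each camera call takes 0.05 s, during which the arm holds its last target. There are 200 camera calls.

## Task

Latch the fondue fork chest: bring the wire loop of its draw latch forward over the keeper on the lid, lower its bar in behind the keeper, and draw the bar back gently until it bears on the keeper and the lid has come in by 2 to 3 mm; hold it so for a moment and let go. Then press the lever down flat past centre without forcing it, so that the loop stays hooked and the lid is held drawn in. Leave the tableware where it stands.

Things in the scene. Friction and masses are not known exactly. Their poses are not given: they have to be found in the camera images.
- chest: Low dark wooden chest, 300 x 200 mm and 70 mm high, fixed to the counter at a yaw within 0.5 rad of the robot's axes. Origin: centre of its underside; x along its length, from the lever end (the near deck, carrying the latch base) to the lid end; y across it; z up. Its top (deck and sliding lid are level) is 70 mm above the counter.
- lever_pivot (a point): Centre of the lever's hinge pin, on the chest's middle line 50 mm before its centre (chest x = -50 mm) and 16 mm above the deck; axes as the chest's. The pin lies along the chest's y.
- lever_tip (a point): Middle of the free end of the latch lever, a flat steel bar 24 mm wide and 5 mm thick; it lies 62 mm from the pivot.
- lever_hinge (a joint): Lever angle: 0 = flat on its firm stop, tip towards chest -x; 1.57 = upright; up to 2.7, leaning over the lid. Starts at 1.15 to 1.38, stays about where left (friction 0.045 N m, about 3 N on the loop). With the loop hooked it takes up to about 8 N near the tip, passes centre in the last 0.25 rad and then stays flat by itself. It bends if pressed with more than 35 N.
- loop: Wire loop, 60 g: two side wires (5 mm thick, 40 mm apart, one on each side of the lever) with a round steel cross bar at the free end. Origin: its pivot on the lever (see loop_pivot); x along the wires to the bar. It turns freely and falls by its weight; at the start it leans back towards chest -x on a stop, at an angle above chest +x of 3.14 minus the lever angle.
- loop_bar (a point): Middle of the loop's cross bar, 70 mm from the loop's pivot. The bar is 8 mm thick and 54 mm long (round ends) along the chest's y; grip it by its two ends, closing along the bar; it may turn between the fingers. Drawn back by the fingers, the bar must not drag on the keeper with more than 12 N, that is draw the lid in more than 3.3 mm.
- lid: Sliding pale plywood lid, 150 x 174 mm, top level with the deck, carrying the steel keeper (see keeper_plate). Origin: middle of its edge nearest the lever, at the top face; axes as the chest's.
- keeper_plate (a point): A mark on the keeper's slotted mounting plate, on the lid's top face, moving with the lid; axes as the chest's. The keeper's bearing face (looking to chest +x) stands above this point, but the keeper is screwed on anywhere in its slot, up to 5 mm to either side along chest x; this offset is not measured and has to be felt.
- lid_slide (a joint): Lid position in m along the chest's +x: 0 = hard home, 0.018 = resting against the uncompressed seal (the start). The soft seal pushes the lid out with 3.5 N for each mm it is drawn in from 0.018. Latched, the lid stands at 0.001 to 0.013 depending on the keeper.
- caquelon: Orange ceramic fondue pot, about 176 mm across and 78 mm high with a handle stub to its +y, beside the chest; origin centre of its underside. To be left alone.
- trivet: Round dark wooden trivet, 170 mm across, 12 mm thick, on the other side of the chest; origin centre of its underside. To be left alone.
- burner: Aluminium burner base, 104 mm across and 45 mm high, standing on the trivet; origin centre of its underside. To be left alone.
- ramekin: Clear glass ramekin, 76 mm across and 42 mm high, beside the chest's lever end; origin centre of its underside. To be left alone.
- loop_pivot (a point): The loop's pivot, carried by the lever 15 mm from lever_pivot: with a = lever angle it lies from lever_pivot at x = 15 cos(3.351 - a), z = 15 sin(3.351 - a) mm in the chest's x-z plane.
- keeper_lip (a point): Middle of the lip's end for a keeper in mid slot, at its top, 28 mm above the lid. The keeper is an upright plate 8 mm thick, 26 mm wide; its lip overhangs the bearing face by 3.5 mm towards chest +x (underside 23 mm above the lid). Below it a foot 9 mm high reaches 24 mm past the face; the bar rests on it (bar centre 13 mm above the lid), behind the face and under the lip.

How it is judged:
By the outcome, as a careful person would: the job done as asked, in the order asked, and still so for the second after the job is handed in, with the robot touching nothing.
It also fails if it takes over 64 s, if anything falls off the work surface, if the arm or the gripper's body presses on something with over 40 N, if the wrist force passes 120 N, or if a joint passes its speed limit or range.

## Working session

There is one attempt and no reset: what is moved stays moved. The work goes in short steps, Python scripts to look and compute and a shell command to move; the robot and the scene stay as the last step left them, time stands still between calls to the robot, and variables do not carry over. Pictures are saved under pics/ and viewed, about 8 in all and at most 12, crops included, and the job is handed in when it is done.

```bash
mkdir -p pics; ls; python3 - <<'E'
from station import get_obs,cams
import cv2,numpy as np
o=get_obs();print({k:np.round(v,4) for k,v in o.items()})
for n in("top","scene"):
    p,d=cams.camera(n);cv2.imwrite(f"pics/{n}0.png",p[:,:,::-1]);np.savez(f"pics/{n}0.npz",p=p,d=d)
    c=cams.get_calibration(n);print(n,c["fx"],c["fy"],c["cx"],c["cy"]);print(np.round(c["view"],4))
E
```

```text
pics
{'time_s': np.float64(0.0), 'qpos': array([ 1.2774e+00,  3.0050e-01,  1.5216e+00, -1.0000e-04,  1.3207e+00,
       -6.6600e-02]), 'joint_vel': array([ 0.0008, -0.0005, -0.0007, -0.0008, -0.0007,  0.0009]), 'tau': array([-2.00000e-03, -5.31796e+01, -3.52743e+01,  7.07000e-02,
        2.41000e-02, -0.00000e+00]), 'ee_pos': array([0.1236, 0.5357, 0.2239]), 'eef_rot': array([-1.5708e+00,  1.2000e-03,  1.3440e+00]), 'force': array([-1.0703,  0.4318,  0.5899]), 'moment': array([ 0.0184, -0.0458,  0.0536]), 'grip_width': np.float64(0.094)}
top 407.6529317192294 407.6529317192294 317.83619313149717 198.7737220091455
[[ 0.0082 -0.9999 -0.0073  0.0325]
 [-0.985  -0.0068 -0.1726  0.6097]
 [ 0.1726  0.0086 -0.985   0.8963]
 [ 0.      0.      0.      1.    ]]
scene 441.7319790645749 441.7319790645749 322.7448859548514 197.85995842427735
[[ 0.4391  0.8982 -0.0179 -0.2955]
 [ 0.5805 -0.2989 -0.7574 -0.2689]
 [-0.6857  0.3222 -0.6527  1.4652]
 [ 0.      0.      0.      1.    ]]
```

View pics/top0.png

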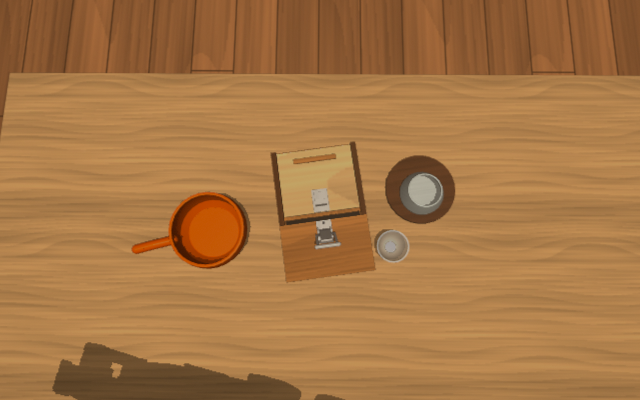

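View pics/scene0.png

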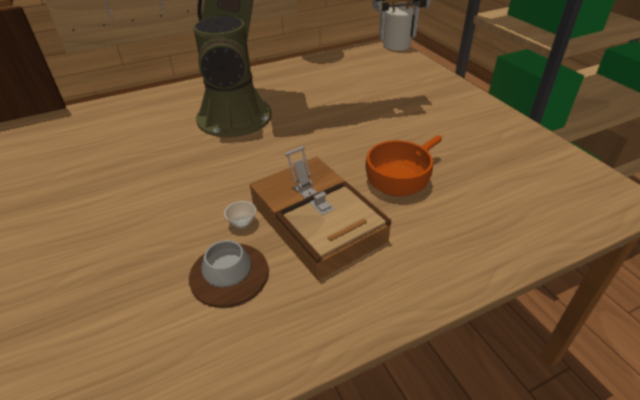

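The top view shows the chest with its near corners at about (286,282) and (375,269), far corners at (272,153) and (354,143), and the loop leaning back at (327,240). The scene view shows lever and loop upright at (300,165) and the keeper at (322,202). Next I'll make zoomed crops and a first estimate.

```bash
cat > h.py <<'E'
import numpy as np,cv2
from station import get_obs,cams
def ray(c,u,v):
    V=np.array(c["view"]);R=V[:3,:3];o=-R.T@V[:3,3]
    return o,R.T@np.array([(u-c["cx"])/c["fx"],(v-c["cy"])/c["fy"],1])
def plane(c,u,v,z):
    o,d=ray(c,u,v);return o+d*(z-o[2])/d[2]
def proj(c,P):
    V=np.array(c["view"]);q=V[:3,:3]@np.array(P)+V[:3,3];return np.array([c["fx"]*q[0]/q[2]+c["cx"],c["fy"]*q[1]/q[2]+c["cy"]])
E
python3 - <<'E'
from h import *
c=cams.get_calibration("top")
P=[plane(c,u,v,.07) for u,v in((286,282),(375,269),(354,143),(272,153))]
for p in P:print(p.round(4))
m=np.mean(P,0);print(m,np.linalg.norm(P[0]-P[1]),np.linalg.norm(P[1]-P[2]))
x=P[3]+P[2]-P[0]-P[1];print("yaw",np.arctan2(x[1],x[0]))
t=cv2.imread("pics/top0.png")[130:290,260:400];s=cv2.imread("pics/scene0.png")[140:270,245:395]
t=cv2.resize(t,None,fx=3.7,fy=3.7,interpolation=2)[:,:400];t=cv2.resize(cv2.imread("pics/top0.png")[135:290,265:380],(400,539),interpolation=2)
s=cv2.resize(cv2.imread("pics/scene0.png")[140:270,260:360],(400,520),interpolation=2)
o=np.zeros((540,800,3),np.uint8);o[:539,:400]=t;o[:520,400:]=s;cv2.imwrite("pics/crop0.png",o)
E
```

```text
[0.4194 0.1058 0.07  ]
[ 0.4493 -0.0911  0.07  ]
[ 0.7397 -0.0466  0.07  ]
[0.7143 0.1449 0.07  ]
[0.58066788 0.02825256 0.07      ] 0.19914432820825964 0.2938090972044569
yaw 0.14181252370234446
```

View pics/crop0.png

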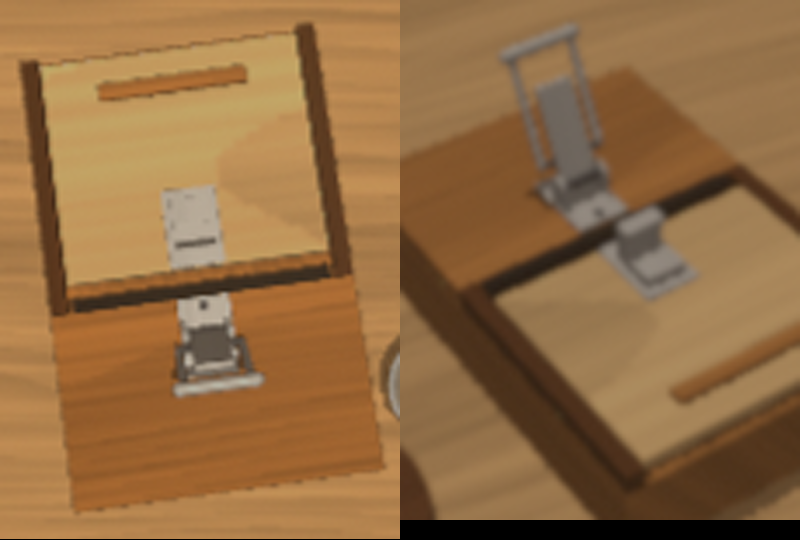

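The crop shows the bar from (175,389) to (262,379) in the left panel and from (505,52) to (577,30) in the right one. The keeper plate is around (194,228) on the left, with a dark slot or step at (195,243). I'll triangulate these.

```bash
cat >> h.py <<'E'
def tri(c1,p1,c2,p2):
    o1,d1=ray(c1,*p1);o2,d2=ray(c2,*p2);d1/=np.linalg.norm(d1);d2/=np.linalg.norm(d2)
    s=np.linalg.lstsq(np.c_[d1,-d2],o2-o1,rcond=None)[0];a=o1+s[0]*d1;b=o2+s[1]*d2
    return (a+b)/2,np.linalg.norm(a-b)
C=np.array([.5807,.0283]);YAW=.145
def chest(P):
    d=np.array(P[:2])-C;c,s=np.cos(YAW),np.sin(YAW);return np.array([c*d[0]+s*d[1],-s*d[0]+c*d[1],P[2]])
def world(p):
    c,s=np.cos(YAW),np.sin(YAW);return np.array([C[0]+c*p[0]-s*p[1],C[1]+s*p[0]+c*p[1],p[2]])
E
python3 - <<'E'
from h import *
t=cams.get_calibration("top");s=cams.get_calibration("scene")
T=lambda u,v:(265+u*115/400,135+v*115/400);S=lambda u,v:(260+(u-400)/4,140+v/4)
for n,a,b in(("barR",(262,379),(505,52)),("barL",(175,389),(577,30)),("barM",(218.5,384),(541,41))):
    P,e=tri(t,T(*a),s,S(*b));print(n,P.round(4),e.round(4),chest(P).round(4))
for n,u,v,z in(("plate near",195,267,.071),("plate far",190,187,.071),("slot",195,243,.098),("lidedgeL",68,284,.07),("lidedgeR",328,255,.07),("lid far R",297,33,.07),("lid far L",40,66,.07),("base near",204,303,.072),("basehole",204,305,.072)):
    P=plane(t,*T(u,v),z);print(n,chest(P).round(4))
E
```

```text
barR [ 0.4988 -0.0075  0.1658] 0.0049 [-0.0862 -0.0236  0.1658]
barL [0.4925 0.0417 0.1617] 0.0026 [-0.0854  0.026   0.1617]
barM [0.4956 0.017  0.1637] 0.0036 [-0.0858  0.0011  0.1637]
plate near [-0.004   0.0017  0.071 ]
plate far [ 0.0492 -0.0024  0.071 ]
slot [0.0074 0.0001 0.098 ]
lidedgeL [-0.0036  0.0854  0.07  ]
lidedgeR [-0.008  -0.0856  0.07  ]
lid far R [ 0.1441 -0.0882  0.07  ]
lid far L [0.1453 0.0859 0.07  ]
base near [-0.0284 -0.0008  0.072 ]
basehole [-0.0297 -0.0006  0.072 ]
```

```bash
python3 -m handwheel '[{"fingers":1,"x":-0.02,"y":-0.036,"z":-0.023,"spin":-2},{"fingers":1,"x":-0.05,"y":-0.036,"z":-0.057,"spin":-4},{"fingers":1,"x":-0.08,"y":-0.036,"z":-0.091,"spin":-7},{"fingers":1,"x":-0.11,"y":-0.036,"z":-0.125,"spin":-10},{"fingers":1,"x":-0.14,"y":-0.036,"z":-0.16,"spin":-13},{"fingers":1,"x":-0.17,"y":-0.036,"z":-0.194,"spin":-16},{"fingers":1,"x":-0.2,"y":-0.036,"z":-0.228,"spin":-19},{"fingers":1,"x":-0.23,"y":-0.036,"z":-0.262,"spin":-21.3},{"fingers":1,"x":-0.25,"y":-0.036,"z":-0.285,"spin":-21.3},{"fingers":1,"x":-0.26,"y":-0.036,"z":-0.296,"spin":-21.3}]' 25; python3 -c "
from h import *
o=get_obs();p=o['ee_pos'];R=cv2.Rodrigues(np.zeros(3))[0]
y=o['eef_rot'][2];d=np.array([.4956,.017])-p[:2];print(o['eef_rot'],'x',d@[np.cos(y),np.sin(y)],'z',d@[-np.sin(y),np.cos(y)])"
```

```text
time_s: 1.1
ee_pos: [0.3547, 0.214, 0.2603]
eef_rot: [-1.571, 0.0, 1.714]
force: [-0.6, 0.5, 0.1]
grip_width: 0.0938
[-1.57063706e+00  3.09977986e-04  1.71356878e+00] x -0.2150779001769951 z -0.11147041245561631
```

```bash
python3 -m handwheel '[{"fingers":1,"x":-0.02,"y":0,"z":-0.01,"spin":0},{"fingers":1,"x":-0.05,"y":0,"z":-0.026,"spin":0},{"fingers":1,"x":-0.085,"y":0,"z":-0.044,"spin":0},{"fingers":1,"x":-0.12,"y":0,"z":-0.062,"spin":0},{"fingers":1,"x":-0.155,"y":0,"z":-0.08,"spin":0},{"fingers":1,"x":-0.185,"y":0,"z":-0.096,"spin":0},{"fingers":1,"x":-0.205,"y":0,"z":-0.106,"spin":0},{"fingers":1,"x":-0.215,"y":0,"z":-0.111,"spin":0},{"fingers":1,"x":-0.215,"y":0,"z":-0.111,"spin":0},{"fingers":1,"x":-0.215,"y":0,"z":-0.111,"spin":0}]'; python3 - <<'E'
from h import *
o=get_obs();print(o['ee_pos'],o['eef_rot'])
c=cams.get_calibration("wrist");p,d=cams.camera("wrist")
cv2.imwrite("pics/w1.png",p[:,:,::-1]);np.savez("pics/w1.npz",p=p,d=d,**{k:np.array(v) for k,v in c.items()})
print(c["fx"],np.round(c["view"],3), "tcp px",proj(c,o['ee_pos']))
E
```

```text
time_s: 2.1
ee_pos: [0.4941, 0.0199, 0.2603]
eef_rot: [-1.57, -0.0, 1.716]
force: [-0.6, 0.3, -0.4]
grip_width: 0.094
[0.49409718 0.01994402 0.26031733] [-1.57038388e+00 -2.38619176e-04  1.71602296e+00]
312.0534913101938 [[-0.145  0.989 -0.001  0.053]
 [ 0.96   0.141  0.242 -0.511]
 [ 0.24   0.034 -0.97   0.306]
 [ 0.     0.     0.     1.   ]] tcp px [318.38334118 253.48951266]
```

View pics/w1.png

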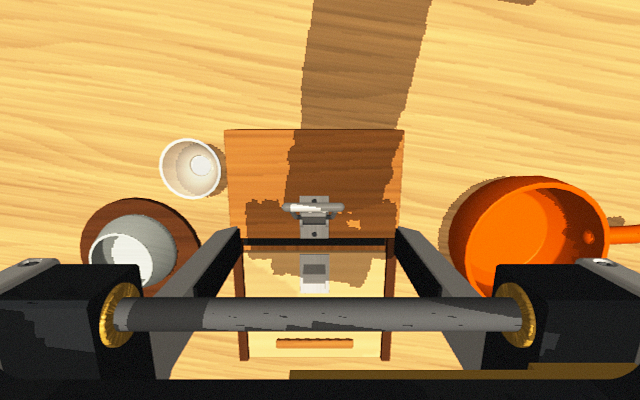

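The wrist view shows the near deck corners at (225,130) and (404,130), the bar from (283,208) to (345,208), the plate at x 299–329 and y 253–291, and a dark keeper block around (314,269).

```bash
python3 - <<'E'
from h import *
f=np.load("pics/w1.npz");c={k:f[k] for k in("fx","fy","cx","cy","view")};d=f["d"]
for n,u,v,z in(("nearL",225,130,.07),("nearR",404,130,.07),("lidedge",314,251,.07),("plate0",314,253,.071),("plate1",314,291,.071),("kblk top",314,264,.098),("kblk bot",314,274,.098),("bar",283,208,.164),("bar",345,208,.164)):
    P=plane(c,u,v,z);print(n,P.round(4),chest(P).round(4))
pts=[]
for v in range(200,216):
    for u in range(283,346):
        z=d[v,u]
        if z>0:
            o,r=ray(c,u,v);pts.append(np.r_[o+r*z,u,v])
pts=np.array(pts);b=pts[pts[:,2]>.155];print(len(b),b[:,2].max());print([chest(q).round(4) for q in (b[:,:3].mean(0),b[:,:3].min(0),b[:,:3].max(0))], b[:,4].min(),b[:,4].max())
for v in range(240,300,3):
    o,r=ray(c,314,v);print(v,chest(o+r*d[v,314]).round(4))
E
```

```text
nearL [ 0.4473 -0.09    0.07  ] [-0.1491 -0.0978  0.07  ]
nearR [0.4188 0.1042 0.07  ] [-0.1493  0.0985  0.07  ]
lidedge [0.5742 0.0269 0.07  ] [-0.0067 -0.0004  0.07  ]
plate0 [0.5763 0.0273 0.071 ] [-0.0045 -0.0004  0.071 ]
plate1 [0.6267 0.0345 0.071 ] [ 0.0464 -0.0005  0.071 ]
kblk top [0.5777 0.0278 0.098 ] [-0.003  -0.0001  0.098 ]
kblk bot [0.5899 0.0295 0.098 ] [ 0.0093 -0.0001  0.098 ]
bar [ 0.4989 -0.0096  0.164 ] [-0.0864 -0.0257  0.164 ]
bar [0.4912 0.0427 0.164 ] [-0.0865  0.0272  0.164 ]
546 0.16767208830737995
[array([-0.0877,  0.0002,  0.1654]), array([-0.0977, -0.0246,  0.1616]), array([-0.0765,  0.0252,  0.1677])] 203.0 211.0
240 [-0.02   -0.0004  0.0679]
243 [-0.017  -0.0004  0.0702]
246 [-0.0088 -0.0005  0.0594]
249 [-0.0042 -0.0005  0.0581]
252 [-0.0044 -0.0004  0.0678]
255 [-0.0018 -0.0004  0.0707]
258 [ 0.0016 -0.0004  0.0718]
261 [ 0.0052 -0.0004  0.0725]
264 [ 0.0094 -0.0004  0.0721]
267 [ 0.0088 -0.0003  0.0814]
270 [ 0.0097 -0.0002  0.0873]
273 [ 0.0097 -0.0002  0.0948]
276 [ 0.0118 -0.0001  0.098 ]
279 [ 0.0153 -0.0001  0.0985]
282 [ 0.0182 -0.0001  0.1   ]
285 [ 0.0345 -0.0004  0.0775]
288 [ 0.0376 -0.0004  0.0791]
291 [ 0.0454 -0.0005  0.0728]
294 [ 0.0509 -0.0005  0.0704]
297 [-0.1152  0.0029  0.3514]
```

```bash
python3 -m handwheel '[{"fingers":1,"x":-0.004,"y":0.01,"z":-0.001,"spin":0},{"fingers":1,"x":-0.004,"y":0.025,"z":-0.001,"spin":0},{"fingers":1,"x":-0.004,"y":0.04,"z":-0.001,"spin":0},{"fingers":1,"x":-0.004,"y":0.055,"z":-0.001,"spin":0},{"fingers":1,"x":-0.004,"y":0.07,"z":-0.001,"spin":0},{"fingers":1,"x":-0.004,"y":0.08,"z":-0.001,"spin":0},{"fingers":1,"x":-0.004,"y":0.085,"z":-0.001,"spin":0},{"fingers":0.4,"x":-0.004,"y":0.085,"z":-0.001,"spin":0},{"fingers":0.4,"x":-0.004,"y":0.085,"z":-0.001,"spin":0},{"fingers":0.4,"x":-0.004,"y":0.085,"z":-0.001,"spin":0}]' 35; python3 -c "
from h import *
p=get_obs()['ee_pos'];print(chest(p))"
python3 -m handwheel '[{"fingers":0,"x":0,"y":0,"z":0,"spin":0},{"fingers":0,"x":0,"y":0,"z":0,"spin":0},{"fingers":0,"x":0,"y":0,"z":0,"spin":0},{"fingers":0,"x":0,"y":0,"z":0,"spin":0},{"fingers":0,"x":0,"y":0,"z":0,"spin":0},{"fingers":0,"x":0,"y":0,"z":0,"spin":0},{"fingers":0,"x":0,"y":0,"z":0,"spin":0},{"fingers":0,"x":0,"y":0,"z":0,"spin":0},{"fingers":0,"x":0,"y":0,"z":0,"spin":0},{"fingers":0,"x":0,"y":0,"z":0,"spin":0}]' 35; python3 - <<'E'
from h import *
print(chest(get_obs()['ee_pos']))
p,d=cams.camera("wrist");s,_=cams.camera("scene")
o=np.zeros((400,800,3),np.uint8);o[:,:400]=p[100:300,210:410].repeat(2,0).repeat(2,1);o[:,400:]=cv2.resize(s[80:230,230:380],(400,400),interpolation=2)
cv2.imwrite("pics/g1.png",o[:,:,::-1])
E
```

```text
time_s: 3.15
ee_pos: [0.4963, 0.0155, 0.176]
eef_rot: [-1.572, 0.0, 1.716]
force: [-0.6, 0.6, -0.4]
grip_width: 0.0735
[-0.08533013 -0.0004821   0.17602942]
time_s: 4.15
ee_pos: [0.496, 0.0159, 0.1756]
eef_rot: [-1.571, -0.001, 1.716]
force: [-2.3, 5.1, 3.5]
grip_width: 0.0511
[-8.55611714e-02 -6.04175672e-05  1.75645108e-01]
```

View pics/g1.png

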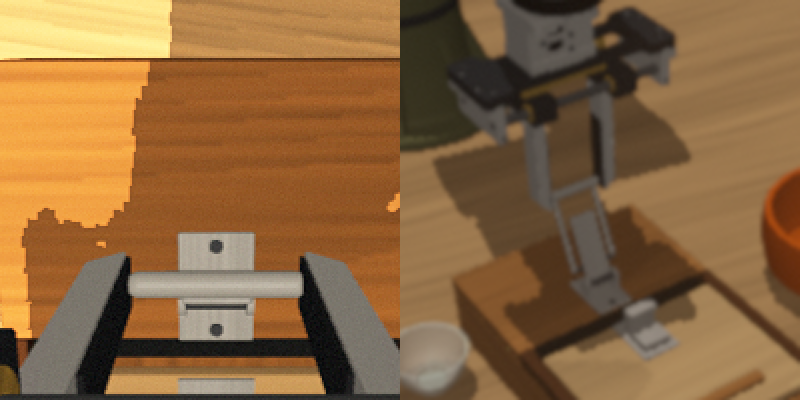

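The left panel shows the bar held by its ends between the fingers, at about (215,285). The scene crop agrees. Next I swing the loop over its arc.

```bash
python3 -m handwheel '[{"fingers":0,"x":0.0005,"y":-0.0024,"z":-0.0068,"spin":0},{"fingers":0,"x":0.0005,"y":-0.0041,"z":-0.0136,"spin":0},{"fingers":0,"x":0.0005,"y":-0.005,"z":-0.0206,"spin":0},{"fingers":0,"x":0.0005,"y":-0.0053,"z":-0.0276,"spin":0},{"fingers":0,"x":0.0005,"y":-0.0049,"z":-0.0345,"spin":0},{"fingers":0,"x":0.0005,"y":-0.0038,"z":-0.0414,"spin":0},{"fingers":0,"x":0.0005,"y":-0.0019,"z":-0.0482,"spin":0},{"fingers":0,"x":0.0005,"y":0.0005,"z":-0.0548,"spin":0},{"fingers":0,"x":0.0005,"y":0.0037,"z":-0.061,"spin":0},{"fingers":0,"x":0.0005,"y":0.0074,"z":-0.0669,"spin":0}]' 35; python3 -c "
from h import *
print(chest(get_obs()['ee_pos']))"
```

```text
time_s: 5.25
ee_pos: [0.5628, 0.0258, 0.1678]
eef_rot: [-1.571, -0.0, 1.716]
force: [0.2, 5.1, 3.8]
grip_width: 0.0513
[-1.80337678e-02  9.05414684e-05  1.67773871e-01]
```

```bash
python3 -m handwheel '[{"fingers":0,"x":0.0005,"y":0.0043,"z":-0.0056,"spin":0},{"fingers":0,"x":0.0005,"y":0.0091,"z":-0.0106,"spin":0},{"fingers":0,"x":0.0005,"y":0.0144,"z":-0.0152,"spin":0},{"fingers":0,"x":0.0005,"y":0.0201,"z":-0.0192,"spin":0},{"fingers":0,"x":0.0005,"y":0.0262,"z":-0.0226,"spin":0},{"fingers":0,"x":0.0005,"y":0.0326,"z":-0.0254,"spin":0},{"fingers":0,"x":0.0005,"y":0.037,"z":-0.03,"spin":0},{"fingers":0,"x":0.0005,"y":0.041,"z":-0.035,"spin":0},{"fingers":0,"x":0.0005,"y":0.044,"z":-0.041,"spin":0},{"fingers":0,"x":0.0005,"y":0.044,"z":-0.0465,"spin":0}]' 35; python3 - <<'E'
from h import *
print(chest(get_obs()['ee_pos']))
p,d=cams.camera("wrist");s,_=cams.camera("scene")
o=np.zeros((400,800,3),np.uint8);o[:,:400]=p[130:330,210:410].repeat(2,0).repeat(2,1);o[:,400:]=cv2.resize(s[110:240,250:380],(400,400),interpolation=2)
cv2.imwrite("pics/g2.png",o[:,:,::-1])
E
```

```text
time_s: 6.25
ee_pos: [0.6076, 0.0328, 0.1228]
eef_rot: [-1.568, -0.0, 1.716]
force: [-5.7, 0.2, -0.1]
grip_width: 0.0514
[0.02727564 0.00053737 0.12282192]
```

View pics/g2.png

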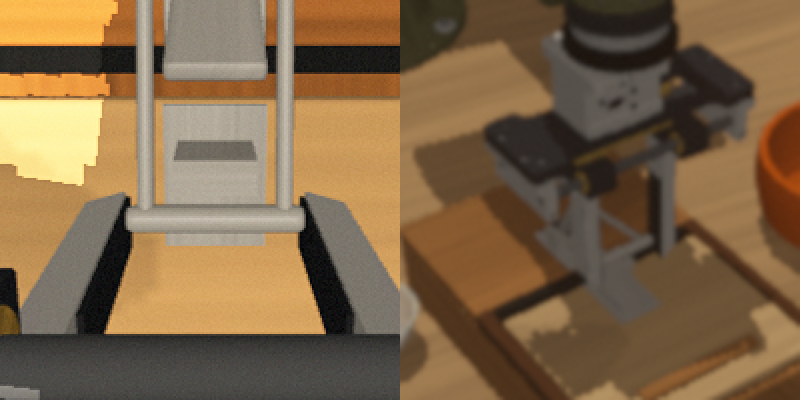

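The left panel shows the bar at about (215,218), past the keeper with its dark face at (215,150). The lever tip leans over to (215,70). Lowering the bar now.

```bash
python3 -m handwheel '[{"fingers":0,"x":0,"y":0.001,"z":-0.001,"spin":0},{"fingers":0,"x":0,"y":0.003,"z":-0.001,"spin":0},{"fingers":0,"x":0,"y":0.005,"z":-0.001,"spin":0},{"fingers":0,"x":0,"y":0.007,"z":-0.001,"spin":0},{"fingers":0,"x":0,"y":0.009,"z":-0.001,"spin":0},{"fingers":0,"x":0,"y":0.011,"z":-0.001,"spin":0},{"fingers":0,"x":0,"y":0.013,"z":-0.001,"spin":0},{"fingers":0,"x":0,"y":0.015,"z":-0.001,"spin":0},{"fingers":0,"x":0,"y":0.016,"z":-0.001,"spin":0},{"fingers":0,"x":0,"y":0.016,"z":-0.001,"spin":0}]' 35; python3 -c "
from h import *
print(chest(get_obs()['ee_pos']))"
```

```text
time_s: 7.35
ee_pos: [0.6088, 0.033, 0.1077]
eef_rot: [-1.57, -0.0, 1.716]
force: [0.6, 1.3, 1.3]
grip_width: 0.0509
[0.02847854 0.00056899 0.10765196]
```

```bash
python3 -m handwheel '[{"fingers":0,"x":0,"y":0.001,"z":0,"spin":0},{"fingers":0,"x":0,"y":0.003,"z":0,"spin":0},{"fingers":0,"x":0,"y":0.005,"z":0,"spin":0},{"fingers":0,"x":0,"y":0.007,"z":0,"spin":0},{"fingers":0,"x":0,"y":0.008,"z":0,"spin":0},{"fingers":0,"x":0,"y":0.009,"z":0,"spin":0},{"fingers":0,"x":0,"y":0.0095,"z":0,"spin":0},{"fingers":0,"x":0,"y":0.01,"z":0,"spin":0},{"fingers":0,"x":0,"y":0.01,"z":0,"spin":0},{"fingers":0,"x":0,"y":0.01,"z":0,"spin":0}]' 35; python3 -c "
from h import *
print(chest(get_obs()['ee_pos']))"
```

```text
time_s: 8.35
ee_pos: [0.6091, 0.033, 0.098]
eef_rot: [-1.571, -0.0, 1.716]
force: [-2.3, 0.5, 1.4]
grip_width: 0.0513
[0.02880388 0.00058343 0.09803548]
```

```bash
python3 -m handwheel '[{"fingers":0,"x":0,"y":0.0005,"z":0,"spin":0},{"fingers":0,"x":0,"y":0.001,"z":0,"spin":0},{"fingers":0,"x":0,"y":0.001,"z":0,"spin":0},{"fingers":0,"x":0,"y":0.0015,"z":0,"spin":0},{"fingers":0,"x":0,"y":0.0015,"z":0,"spin":0},{"fingers":0,"x":0,"y":0.002,"z":0,"spin":0},{"fingers":0,"x":0,"y":0.002,"z":0,"spin":0},{"fingers":0,"x":0,"y":0.002,"z":0,"spin":0},{"fingers":0,"x":0,"y":0.002,"z":0,"spin":0},{"fingers":0,"x":0,"y":0.002,"z":0,"spin":0}]' 35; python3 - <<'E'
from h import *
print(chest(get_obs()['ee_pos']))
c=cams.get_calibration("wrist");p,d=cams.camera("wrist")
np.savez("pics/w3.npz",p=p,d=d,**{k:np.array(v) for k,v in c.items()})
cv2.imwrite("pics/g3.png",cv2.resize(p[100:300,190:430],None,fx=3,fy=3,interpolation=2)[:,:,::-1])
E
```

```text
time_s: 9.35
ee_pos: [0.6092, 0.033, 0.0961]
eef_rot: [-1.571, -0.0, 1.716]
force: [2.4, 2.0, 0.3]
grip_width: 0.0508
[0.02893271 0.00055816 0.09606652]
```

View pics/g3.png

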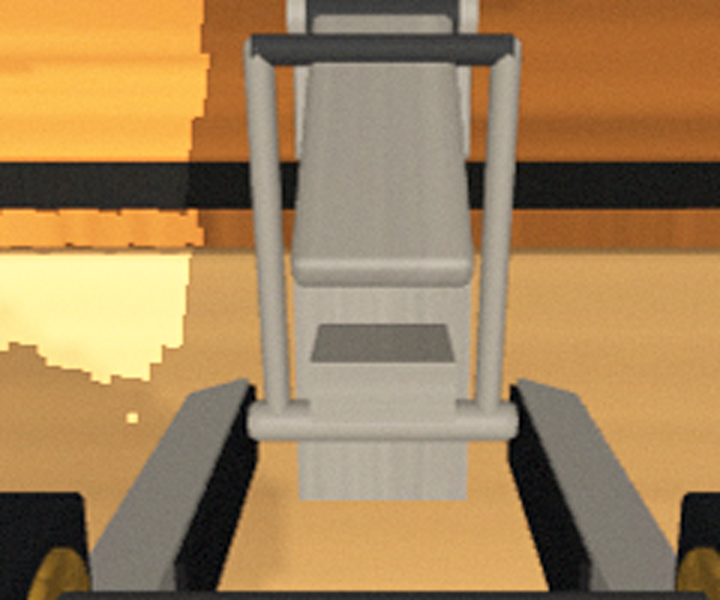

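The view shows the bar behind the keeper at crop (383,422), with its middle hidden under the lip. The deck, gap and lid edges are clear at the right, at crop rows 160, 207 and 250. I'll use those edges to measure the lid directly, along with averaged force.

```bash
cat >> h.py <<'E'
def edge(c,g,x0,z=.07):
    # brightest horizontal gradient near chest x0, columns right of loop
    r=int(round(proj(c,world([x0,0,z]))[1]));q=np.abs(g[r-5:r+6]);k=int(np.argmax(q[1:-1]))+1
    a,b,e=q[k-1:k+2];s=r-5+k+.5*(a-e)/(a-2*b+e);return chest(plane(c,395,s,z))[0]*1e3
def meas(n=6,lid=-.005):
    F=[];D=[];L=[];T=[]
    for i in range(n):
        c=cams.get_calibration("wrist");p,d=cams.camera("wrist");o=get_obs();F.append(o["force"]);T.append(chest(o["ee_pos"])*1e3)
        g=np.gradient(cv2.cvtColor(p,cv2.COLOR_RGB2GRAY)[:,372:420].astype(float).mean(1))
        D.append(edge(c,g,-.025));L.append(edge(c,g,lid))
    F=np.mean(F,0);s,k=np.sin(YAW),np.cos(YAW)
    print("F chest",np.round([k*F[0]+s*F[1],-s*F[0]+k*F[1],F[2]],1),"tcp",np.mean(T,0).round(2),"deck",np.round(np.mean(D),2),"lid",np.round(np.mean(L),2),"diff",np.round(np.mean(L)-np.mean(D),2),"sd",np.round(np.std(np.array(L)-D),2))
E
python3 - <<'E'
from h import *
c={k:v for k,v in np.load("pics/w3.npz").items()};p=c["p"]
g=np.gradient(cv2.cvtColor(p,cv2.COLOR_RGB2GRAY)[:,372:420].astype(float).mean(1))
for r in range(145,190):
    if abs(g[r])>5:print(r,round(g[r],1),chest(plane(c,395,r,.07))[0].round(4))
meas()
E
```

```text
151 -5.3 -0.025
152 -13.6 -0.0244
153 -38.2 -0.0238
154 -31.4 -0.0232
168 11.4 -0.0149
169 44.3 -0.0143
170 29.6 -0.0137
183 11.5 -0.0057
184 24.4 -0.0051
185 17.8 -0.0045
F chest [2.8 1.1 0.5] tcp [28.93  0.54 96.09] deck -23.64 lid -5.0 diff 18.63 sd 0.01
```

```bash
python3 -m handwheel '[{"fingers":0,"x":0,"y":0,"z":0.0005,"spin":0},{"fingers":0,"x":0,"y":0,"z":0.001,"spin":0},{"fingers":0,"x":0,"y":0,"z":0.0015,"spin":0},{"fingers":0,"x":0,"y":0,"z":0.002,"spin":0},{"fingers":0,"x":0,"y":0,"z":0.0025,"spin":0},{"fingers":0,"x":0,"y":0,"z":0.003,"spin":0},{"fingers":0,"x":0,"y":0,"z":0.0035,"spin":0},{"fingers":0,"x":0,"y":0,"z":0.004,"spin":0},{"fingers":0,"x":0,"y":0,"z":0.0045,"spin":0},{"fingers":0,"x":0,"y":0,"z":0.005,"spin":0}]' 35; python3 -c "
from h import *
meas(4)"
```

```text
time_s: 10.7
ee_pos: [0.6046, 0.0323, 0.0961]
eef_rot: [-1.572, 0.0, 1.716]
force: [8.7, 2.1, -1.9]
grip_width: 0.0511
F chest [ 7.9  1.9 -1.6] tcp [24.2   0.56 96.13] deck -23.66 lid -6.17 diff 17.5 sd 0.01
```

The lid has already come in 1.1 mm, and the force agrees with that. I'll draw about 1.4 mm further and hold.

```bash
python3 -m handwheel '[{"fingers":0,"x":0,"y":0,"z":0.0002,"spin":0},{"fingers":0,"x":0,"y":0,"z":0.0004,"spin":0},{"fingers":0,"x":0,"y":0,"z":0.0006,"spin":0},{"fingers":0,"x":0,"y":0,"z":0.0008,"spin":0},{"fingers":0,"x":0,"y":0,"z":0.001,"spin":0},{"fingers":0,"x":0,"y":0,"z":0.0012,"spin":0},{"fingers":0,"x":0,"y":0,"z":0.0013,"spin":0},{"fingers":0,"x":0,"y":0,"z":0.0013,"spin":0},{"fingers":0,"x":0,"y":0,"z":0.0013,"spin":0},{"fingers":0,"x":0,"y":0,"z":0.0013,"spin":0}]' 35; python3 -c "
from h import *
meas(4,-.0065)"
```

```text
time_s: 11.9
ee_pos: [0.6034, 0.0321, 0.0962]
eef_rot: [-1.572, 0.0, 1.716]
force: [6.6, 1.0, 0.1]
grip_width: 0.0516
F chest [ 7.2  1.  -0.4] tcp [22.96  0.45 96.23] deck -23.68 lid -6.75 diff 16.93 sd 0.01
```

```bash
python3 -m handwheel '[{"fingers":0,"x":0,"y":0,"z":0.0001,"spin":0},{"fingers":0,"x":0,"y":0,"z":0.0002,"spin":0},{"fingers":0,"x":0,"y":0,"z":0.0003,"spin":0},{"fingers":0,"x":0,"y":0,"z":0.0004,"spin":0},{"fingers":0,"x":0,"y":0,"z":0.0005,"spin":0},{"fingers":0,"x":0,"y":0,"z":0.0006,"spin":0},{"fingers":0,"x":0,"y":0,"z":0.0006,"spin":0},{"fingers":0,"x":0,"y":0,"z":0.0006,"spin":0},{"fingers":0,"x":0,"y":0,"z":0.0006,"spin":0},{"fingers":0,"x":0,"y":0,"z":0.0006,"spin":0}]' 35; python3 - <<'E'
from h import *
meas(4,-.007)
c=cams.get_calibration("wrist");p,d=cams.camera("wrist")
g=np.gradient(cv2.cvtColor(p,cv2.COLOR_RGB2GRAY)[:,372:420].astype(float).mean(1))
for r in range(140,190):
    if abs(g[r])>5:print(r,round(g[r],1),(chest(plane(c,395,r,.07))[0]*1e3).round(2))
cv2.imwrite("pics/g4.png",cv2.resize(p[100:300,190:430],None,fx=3,fy=3,interpolation=2)[:,:,::-1])
E
```

```text
time_s: 13.1
ee_pos: [0.6031, 0.032, 0.0963]
eef_rot: [-1.573, 0.0, 1.716]
force: [10.5, 1.4, -1.2]
grip_width: 0.0514
F chest [10.3  0.9 -2.5] tcp [22.74  0.45 96.28] deck -23.67 lid -6.91 diff 16.76 sd 0.0
162 -10.7 -24.64
163 -31.7 -24.04
164 -35.4 -23.44
165 -10.7 -22.84
178 11.8 -14.96
179 44.0 -14.34
180 29.4 -13.73
```

View pics/g4.png

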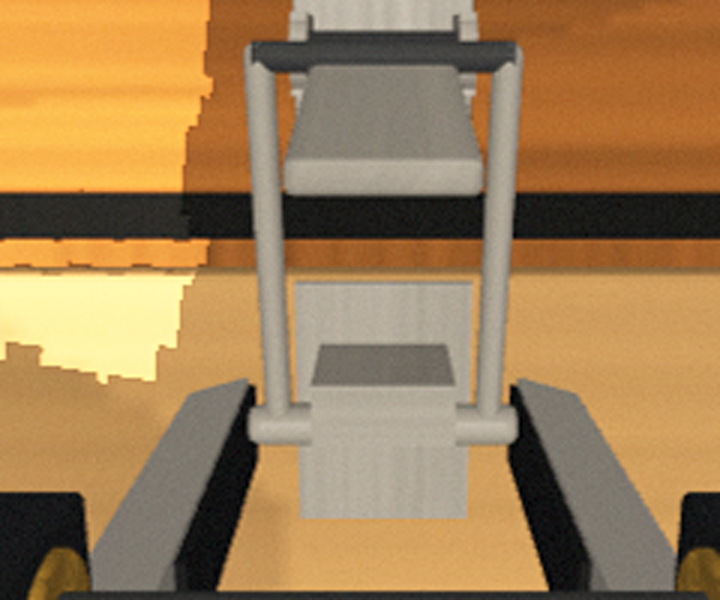

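The bar now bears on the keeper. The deck edge is at crop row 193, the lid edge at about 272 and the plate's far end at 518. The edge tracker may be latching onto the wrong shadow line, so I'll check three lid features against the pre-pull frame.

```bash
python3 - <<'E'
from h import *
f=np.load("pics/w3.npz");A=({k:f[k] for k in("fx","fy","cx","cy","view")},f["p"])
c=cams.get_calibration("wrist");p,d=cams.camera("wrist");np.savez("pics/w5.npz",p=p,d=d,**{k:np.array(v) for k,v in c.items()})
print(chest(get_obs()['ee_pos']),get_obs()['force'])
def lst(c,p,cols,r0,r1,z,th):
    g=np.gradient(cv2.cvtColor(p,cv2.COLOR_RGB2GRAY)[:,cols[0]:cols[1]].astype(float).mean(1));u=sum(cols)/2
    for r in range(r0,r1):
        if abs(g[r])>th and abs(g[r])>=abs(g[r-1]) and abs(g[r])>abs(g[r+1]):
            a,b,e=abs(g[r-1:r+2]);s=r+.5*(a-e)/(a-2*b+e);print("  ",round(s,2),round(g[r],1),(chest(plane(c,u,s,z))[0]*1e3).round(2))
for n,(cc,pp) in(("before",A),("now",(c,p))):
    print(n);lst(cc,pp,(372,420),140,200,.07,4);print(" plate");lst(cc,pp,(295,340),185,280,.072,4)
E
```

```text
[0.02274839 0.00045932 0.09627959] [ 9.09642356  2.43390949 -1.74633593]
before
   153.28 -38.2 -23.64
   169.19 44.3 -14.15
   184.16 24.4 -5.0
 plate
   185.84 14.1 -4.33
   189.13 -14.7 -2.31
   192.81 -8.2 -0.03
   195.3 23.5 1.52
   207.35 -33.3 9.1
   220.25 34.4 17.37
   239.99 4.5 30.38
   244.65 -11.8 33.52
   247.06 16.0 35.15
now
   148.66 -4.2 -32.53
   163.63 -35.3 -23.66
   179.19 44.1 -14.23
   191.0 24.1 -6.91
 plate
   190.81 23.9 -7.4
   194.54 13.5 -5.09
   214.15 -31.3 7.33
   228.07 32.3 16.38
```

Lid edge and keeper base agree: the lid is in 1.8–1.9 mm. It needs about 0.6 mm more.

```bash
python3 -m handwheel '[{"fingers":0,"x":0,"y":0,"z":0.0002,"spin":0},{"fingers":0,"x":0,"y":0,"z":0.0004,"spin":0},{"fingers":0,"x":0,"y":0,"z":0.0006,"spin":0},{"fingers":0,"x":0,"y":0,"z":0.0008,"spin":0},{"fingers":0,"x":0,"y":0,"z":0.0009,"spin":0},{"fingers":0,"x":0,"y":0,"z":0.0009,"spin":0},{"fingers":0,"x":0,"y":0,"z":0.0009,"spin":0},{"fingers":0,"x":0,"y":0,"z":0.0009,"spin":0},{"fingers":0,"x":0,"y":0,"z":0.0009,"spin":0},{"fingers":0,"x":0,"y":0,"z":0.0009,"spin":0}]' 35; python3 - <<'E'
from h import *
meas(3,-.0073)
E
```

```text
time_s: 14.4
ee_pos: [0.6025, 0.0319, 0.0963]
eef_rot: [-1.574, 0.0, 1.716]
force: [11.7, 1.8, -3.2]
grip_width: 0.0514
F chest [12.4  1.  -2.9] tcp [22.09  0.46 96.32] deck -23.72 lid -7.51 diff 16.21 sd 0.01
```

The lid is in 2.45 mm, inside the band. Hold about a second, then open.

```bash
python3 -m handwheel '[{"fingers":0,"x":0,"y":0,"z":0,"spin":0},{"fingers":0,"x":0,"y":0,"z":0,"spin":0},{"fingers":0,"x":0,"y":0,"z":0,"spin":0},{"fingers":0,"x":0,"y":0,"z":0,"spin":0},{"fingers":0,"x":0,"y":0,"z":0,"spin":0},{"fingers":0,"x":0,"y":0,"z":0,"spin":0},{"fingers":0,"x":0,"y":0,"z":0,"spin":0},{"fingers":0,"x":0,"y":0,"z":0,"spin":0},{"fingers":0,"x":0,"y":0,"z":0,"spin":0},{"fingers":0,"x":0,"y":0,"z":0,"spin":0}]' 35; python3 -c "
from h import *
meas(2,-.0073)"; python3 -m handwheel '[{"fingers":0.2,"x":0,"y":0,"z":0,"spin":0},{"fingers":0.3,"x":0,"y":0,"z":0,"spin":0},{"fingers":0.4,"x":0,"y":0,"z":0,"spin":0},{"fingers":0.5,"x":0,"y":0,"z":0,"spin":0},{"fingers":0.6,"x":0,"y":0,"z":0,"spin":0},{"fingers":0.6,"x":0,"y":0,"z":0,"spin":0},{"fingers":0.6,"x":0,"y":0,"z":0,"spin":0},{"fingers":0.6,"x":0,"y":0,"z":0,"spin":0},{"fingers":0.6,"x":0,"y":0,"z":0,"spin":0},{"fingers":0.6,"x":0,"y":0,"z":0,"spin":0}]' 35; python3 - <<'E'
from h import *
meas(2,-.006)
c=cams.get_calibration("wrist");p,d=cams.camera("wrist");np.savez("pics/w6.npz",p=p,d=d,**{k:np.array(v) for k,v in c.items()})
# lever: points above z=.1 between the wires
pts=[]
for v in range(100,190):
    for u in range(300,335):
        if d[v,u]>0:
            o,r=ray(c,u,v);pts.append(np.r_[chest(o+r*d[v,u])*1e3,v])
pts=np.array(pts)
for v in range(104,190,5):
    q=np.median(pts[pts[:,3]==v],0);print(q.round(1))
cv2.imwrite("pics/g5.png",cv2.resize(p[100:300,190:430],None,fx=3,fy=3,interpolation=2)[:,:,::-1])
E
```

```text
time_s: 15.55
ee_pos: [0.6025, 0.0319, 0.0963]
eef_rot: [-1.574, 0.0, 1.716]
force: [12.4, 2.8, -3.0]
grip_width: 0.0509
F chest [12.7  0.8 -3. ] tcp [22.1   0.46 96.33] deck -23.72 lid -7.5 diff 16.22 sd 0.01
time_s: 16.65
ee_pos: [0.6014, 0.0319, 0.0961]
eef_rot: [-1.571, 0.0, 1.716]
force: [-0.3, 0.6, -0.2]
grip_width: 0.0752
F chest [-0.4 -0.2  0.6] tcp [21.03  0.53 96.05] deck -23.66 lid -5.56 diff 18.1 sd 0.0
[-59.4  -0.3  73.  104. ]
[-56.7  -0.3  72.9 109. ]
[-53.6  -0.3  87.4 114. ]
[-51.   -0.3  90.3 119. ]
[-48.6  -0.2 103.4 124. ]
[-46.3  -0.2 103.9 129. ]
[-44.2  -0.5 110.3 134. ]
[-42.2  -0.2 115.4 139. ]
[-40.4   0.  120.8 144. ]
[-38.6  -0.2 125.6 149. ]
[-37.   -0.2 130.3 154. ]
[-35.5  -0.2 134.5 159. ]
[-34.1  -0.2 138.7 164. ]
[-32.7  -0.2 142.4 169. ]
[-31.3  -0.2 144.9 174. ]
[-29.4  -0.2 144.7 179. ]
[-10.7  -0.3  58.1 184. ]
[ -7.4  -0.3  58.2 189. ]
```

View pics/g5.png

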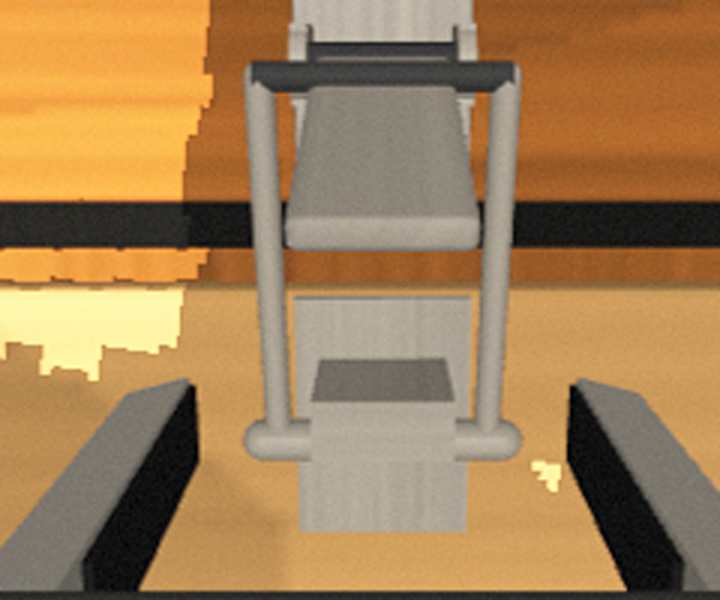

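The bar stays hooked behind the keeper, with the lid back at about 17.5 mm. Depth puts the lever at about 1.9 rad with its tip at chest (-29, 144) mm. Next I lift clear, shut the fingers and come up to the lever from the lid side.

```bash
python3 -m handwheel '[{"fingers":0.6,"x":0,"y":-0.005,"z":0,"spin":0},{"fingers":0.6,"x":0,"y":-0.013,"z":0,"spin":0},{"fingers":0.6,"x":0,"y":-0.023,"z":0,"spin":0},{"fingers":0.6,"x":0,"y":-0.034,"z":0,"spin":0},{"fingers":0.6,"x":-0.0005,"y":-0.044,"z":0,"spin":0},{"fingers":0,"x":-0.0005,"y":-0.051,"z":0,"spin":0},{"fingers":-1,"x":-0.0005,"y":-0.054,"z":0,"spin":0},{"fingers":-1,"x":-0.0005,"y":-0.054,"z":0,"spin":0},{"fingers":-1,"x":-0.0005,"y":-0.054,"z":0.004,"spin":0},{"fingers":-1,"x":-0.0005,"y":-0.054,"z":0.01,"spin":0}]' 10; python3 -m handwheel '[{"fingers":-1,"x":0,"y":0,"z":0.003,"spin":0},{"fingers":-1,"x":0,"y":0,"z":0.006,"spin":0},{"fingers":-1,"x":0,"y":0,"z":0.009,"spin":0},{"fingers":-1,"x":0,"y":0,"z":0.012,"spin":0},{"fingers":-1,"x":0,"y":0,"z":0.015,"spin":0},{"fingers":-1,"x":0,"y":0,"z":0.018,"spin":0},{"fingers":-1,"x":0,"y":0,"z":0.021,"spin":0},{"fingers":-1,"x":0,"y":0,"z":0.024,"spin":0},{"fingers":-1,"x":0,"y":0,"z":0.026,"spin":0},{"fingers":-1,"x":0,"y":0,"z":0.026,"spin":0}]' 10; python3 -c "
from h import *
print(chest(get_obs()['ee_pos'])*1e3)"
```

```text
time_s: 17.8
ee_pos: [0.5911, 0.0299, 0.1494]
eef_rot: [-1.57, -0.0, 1.716]
force: [0.4, 0.1, -0.2]
grip_width: 0.0388
time_s: 18.8
ee_pos: [0.5657, 0.0261, 0.1501]
eef_rot: [-1.571, 0.0, 1.716]
force: [-0.0, 0.2, -0.1]
grip_width: 0.0005
[-1.51609795e+01  3.85478821e-02  1.50070162e+02]
```

```bash
python3 -m handwheel '[{"fingers":-1,"x":0,"y":-0.001,"z":0.003,"spin":0},{"fingers":-1,"x":0,"y":-0.002,"z":0.006,"spin":0},{"fingers":-1,"x":0,"y":-0.003,"z":0.009,"spin":0},{"fingers":-1,"x":0,"y":-0.004,"z":0.012,"spin":0},{"fingers":-1,"x":0,"y":-0.005,"z":0.015,"spin":0},{"fingers":-1,"x":0,"y":-0.005,"z":0.018,"spin":0},{"fingers":-1,"x":0,"y":-0.005,"z":0.021,"spin":0},{"fingers":-1,"x":0,"y":-0.005,"z":0.024,"spin":0},{"fingers":-1,"x":0,"y":-0.005,"z":0.027,"spin":0},{"fingers":-1,"x":0,"y":-0.005,"z":0.03,"spin":0}]' 10; python3 -c "
from h import *
print(chest(get_obs()['ee_pos'])*1e3)"
```

```text
time_s: 19.8
ee_pos: [0.5367, 0.0219, 0.1557]
eef_rot: [-1.573, 0.0, 1.716]
force: [7.4, 0.4, 1.8]
grip_width: 0.0001
[-4.44807796e+01  2.81941594e-02  1.55721358e+02]
```

```bash
python3 -m handwheel '[{"fingers":-1,"x":0,"y":0.0005,"z":0.0035,"spin":0},{"fingers":-1,"x":0,"y":0.001,"z":0.007,"spin":0},{"fingers":-1,"x":0,"y":0.0022,"z":0.0115,"spin":0},{"fingers":-1,"x":0,"y":0.0038,"z":0.0155,"spin":0},{"fingers":-1,"x":0,"y":0.0055,"z":0.0195,"spin":0},{"fingers":-1,"x":0,"y":0.0077,"z":0.0232,"spin":0},{"fingers":-1,"x":0,"y":0.0102,"z":0.0268,"spin":0},{"fingers":-1,"x":0,"y":0.013,"z":0.0304,"spin":0},{"fingers":-1,"x":0,"y":0.013,"z":0.0304,"spin":0},{"fingers":-1,"x":0,"y":0.013,"z":0.0304,"spin":0}]' 10; python3 - <<'E'
from h import *
print(chest(get_obs()['ee_pos'])*1e3)
p,d=cams.camera("wrist");s,_=cams.camera("scene")
o=np.zeros((400,800,3),np.uint8);o[:,:400]=p[130:330,210:410].repeat(2,0).repeat(2,1);o[:,400:]=cv2.resize(s[110:240,250:380],(400,400),interpolation=2)
cv2.imwrite("pics/g6.png",o[:,:,::-1])
E
```

```text
time_s: 20.8
ee_pos: [0.5063, 0.0174, 0.1425]
eef_rot: [-1.572, 0.0, 1.716]
force: [4.2, 0.6, 3.1]
grip_width: 0.0005
[-7.51571597e+01 -5.93472992e-03  1.42512717e+02]
```

View pics/g6.png

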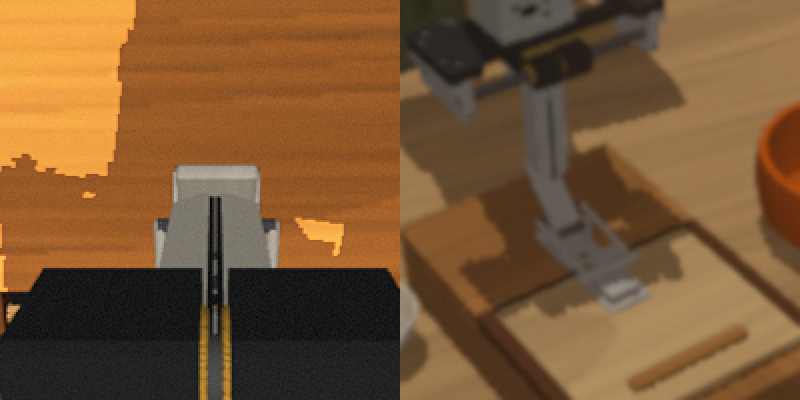

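The scene crop shows the loop still on the keeper at (620,290) and the finger pressing the lever face. The wrist crop shows the lever tip just beyond the fingers at (217,175). I'll continue along the arc.

```bash
python3 -m handwheel '[{"fingers":-1,"x":0,"y":0.0033,"z":0.0031,"spin":0},{"fingers":-1,"x":0,"y":0.0066,"z":0.006,"spin":0},{"fingers":-1,"x":0,"y":0.0099,"z":0.0085,"spin":0},{"fingers":-1,"x":0,"y":0.0128,"z":0.0102,"spin":0},{"fingers":-1,"x":0,"y":0.0158,"z":0.0118,"spin":0},{"fingers":-1,"x":0,"y":0.0188,"z":0.013,"spin":0},{"fingers":-1,"x":0,"y":0.0217,"z":0.0141,"spin":0},{"fingers":-1,"x":0,"y":0.0247,"z":0.0149,"spin":0},{"fingers":-1,"x":0,"y":0.0276,"z":0.0155,"spin":0},{"fingers":-1,"x":0,"y":0.0276,"z":0.0155,"spin":0}]' 10; python3 -c "
from h import *
print(chest(get_obs()['ee_pos'])*1e3)"
```

```text
time_s: 21.9
ee_pos: [0.4902, 0.0152, 0.1137]
eef_rot: [-1.569, -0.0, 1.716]
force: [0.7, -0.0, 0.7]
grip_width: 0.0006
[-91.46664068   0.12757406 113.7391535 ]
```

```bash
python3 -m handwheel '[{"fingers":-1,"x":0,"y":0.0006,"z":0,"spin":0},{"fingers":-1,"x":0,"y":0.0012,"z":0,"spin":0},{"fingers":-1,"x":0,"y":0.0018,"z":0,"spin":0},{"fingers":-1,"x":0,"y":0.0024,"z":0,"spin":0},{"fingers":-1,"x":0,"y":0.003,"z":0,"spin":0},{"fingers":-1,"x":0,"y":0.0036,"z":0,"spin":0},{"fingers":-1,"x":0,"y":0.0042,"z":0,"spin":0},{"fingers":-1,"x":0,"y":0.0048,"z":0,"spin":0},{"fingers":-1,"x":0,"y":0.0052,"z":0,"spin":0},{"fingers":-1,"x":0,"y":0.0052,"z":0,"spin":0}]' 10; python3 -c "
from h import *
print(chest(get_obs()['ee_pos'])*1e3)"
```

```text
time_s: 22.9
ee_pos: [0.4907, 0.0152, 0.1092]
eef_rot: [-1.571, 0.0, 1.716]
force: [-0.8, -0.1, -0.1]
grip_width: 0.0007
[-9.09071860e+01  4.00331854e-02  1.09194012e+02]
```

```bash
python3 -m handwheel '[{"fingers":-1,"x":0,"y":0.0002,"z":0,"spin":0},{"fingers":-1,"x":0,"y":0.0004,"z":0,"spin":0},{"fingers":-1,"x":0,"y":0.0006,"z":0,"spin":0},{"fingers":-1,"x":0,"y":0.0008,"z":0,"spin":0},{"fingers":-1,"x":0,"y":0.001,"z":0,"spin":0},{"fingers":-1,"x":0,"y":0.0012,"z":0,"spin":0},{"fingers":-1,"x":0,"y":0.0014,"z":0,"spin":0},{"fingers":-1,"x":0,"y":0.0016,"z":0,"spin":0},{"fingers":-1,"x":0,"y":0.0016,"z":0,"spin":0},{"fingers":-1,"x":0,"y":0.0016,"z":0,"spin":0}]' 10; python3 -c "
from h import *
print(chest(get_obs()['ee_pos'])*1e3)"
```

```text
time_s: 23.9
ee_pos: [0.4908, 0.0152, 0.1078]
eef_rot: [-1.571, 0.0, 1.716]
force: [-1.8, 1.0, 2.8]
grip_width: 0.0004
[-9.08599482e+01  4.03549210e-02  1.07754077e+02]
```

Contact begins at the expected flat height (lever top at 88.5 mm). A little more pressure will confirm the stop.

```bash
python3 -m handwheel '[{"fingers":-1,"x":0,"y":0.0001,"z":0,"spin":0},{"fingers":-1,"x":0,"y":0.0002,"z":0,"spin":0},{"fingers":-1,"x":0,"y":0.0003,"z":0,"spin":0},{"fingers":-1,"x":0,"y":0.0004,"z":0,"spin":0},{"fingers":-1,"x":0,"y":0.0005,"z":0,"spin":0},{"fingers":-1,"x":0,"y":0.0006,"z":0,"spin":0},{"fingers":-1,"x":0,"y":0.0007,"z":0,"spin":0},{"fingers":-1,"x":0,"y":0.0007,"z":0,"spin":0},{"fingers":-1,"x":0,"y":0.0007,"z":0,"spin":0},{"fingers":-1,"x":0,"y":0.0007,"z":0,"spin":0}]' 10; python3 -c "
from h import *
print(chest(get_obs()['ee_pos'])*1e3)"
```

```text
time_s: 24.9
ee_pos: [0.4909, 0.0152, 0.1077]
eef_rot: [-1.571, 0.0, 1.716]
force: [-4.4, 0.5, 12.0]
grip_width: 0.0008
[-9.07560080e+01  2.72297930e-02  1.07653136e+02]
```

The stop is firm: 12 N with no further travel, so the lever is flat. I'll retract straight up and check.

```bash
python3 -m handwheel '[{"fingers":-1,"x":0,"y":-0.002,"z":0,"spin":0},{"fingers":-1,"x":0,"y":-0.007,"z":0,"spin":0},{"fingers":-1,"x":0,"y":-0.02,"z":0,"spin":0},{"fingers":-1,"x":0,"y":-0.04,"z":0,"spin":0},{"fingers":-1,"x":0,"y":-0.065,"z":0,"spin":0},{"fingers":-1,"x":0,"y":-0.09,"z":0,"spin":0},{"fingers":-1,"x":0,"y":-0.115,"z":0,"spin":0},{"fingers":-1,"x":0,"y":-0.135,"z":0.005,"spin":0},{"fingers":-1,"x":0,"y":-0.145,"z":0.01,"spin":0},{"fingers":-1,"x":0,"y":-0.145,"z":0.01,"spin":0}]' 10; python3 - <<'E'
from h import *
print(get_obs()['force'],chest(get_obs()['ee_pos'])*1e3)
c=cams.get_calibration("wrist");p,d=cams.camera("wrist");s,_=cams.camera("scene");t,_=cams.camera("top")
# lever heights along the middle line, from wrist depth
for x in(-.11,-.1,-.085,-.07):
    u,v=proj(c,world([x,.004,.0885])).round().astype(int);o,r=ray(c,u,v);print(x,u,v,(chest(o+r*d[v,u])*1e3).round(1))
g=np.gradient(cv2.cvtColor(p,cv2.COLOR_RGB2GRAY)[:,340:375].astype(float).mean(1))
for r in range(150,260):
    if abs(g[r])>6 and abs(g[r])>=abs(g[r-1]) and abs(g[r])>abs(g[r+1]):print(r,round(g[r],1),(chest(plane(c,357,r,.07))[0]*1e3).round(1))
o=np.zeros((400,800,3),np.uint8);o[:,:400]=p[130:330,210:410].repeat(2,0).repeat(2,1);o[:,400:]=cv2.resize(s[130:250,250:370],(400,400),interpolation=2)
cv2.imwrite("pics/g7.png",o[:,:,::-1]);cv2.imwrite("pics/top7.png",t[:,:,::-1])
E
```

```text
time_s: 25.9
ee_pos: [0.4809, 0.0137, 0.2534]
eef_rot: [-1.573, 0.001, 1.716]
force: [-1.1, 0.2, 0.1]
grip_width: 0.0005
[-1.11306923  0.2074763   0.11244573] [-1.00907304e+02 -7.99887317e-03  2.53402851e+02]
-0.11 322 182 [-109.7    4.1   88.6]
-0.1 322 191 [-99.8   4.2  88.2]
-0.085 322 205 [-84.6   4.2  89. ]
-0.07 322 218 [-69.6   4.3  88. ]
213 -6.0 -70.0
220 13.2 -61.6
228 -11.2 -51.9
243 -6.2 -33.3
250 -34.9 -24.4
254 52.9 -19.3
```

View pics/g7.png

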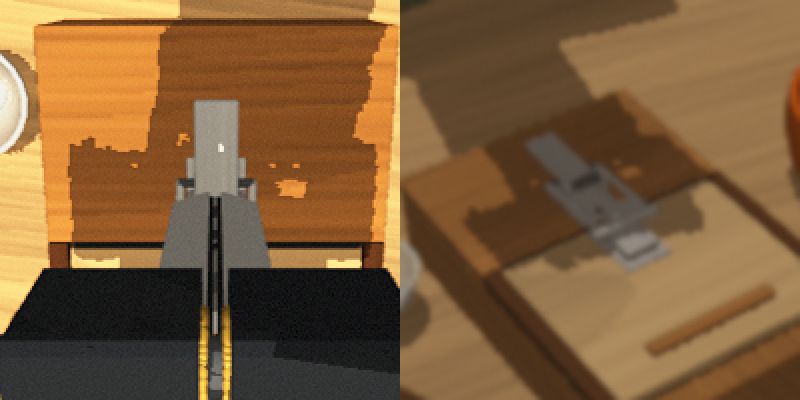

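The lever lies flat, with its top at 88.0–89.0 mm along its length. The loop is hooked on the keeper, and the lid edge has come in from about -5 to about -19 mm. The robot is clear, so I'm handing in.

```bash
python3 -c "
from station import workorder
print(workorder.hand_in())"
```

```text
the job is handed in; nothing more can be done
None
```

The chest is latched and the job is handed in, at about 26 s on the robot clock.

**What I did:**
- **Loop:** I gripped the bar by its ends, swung it over the keeper, lowered it in behind and drew it back.
- **Draw and hold:** The lid came in 2.45 mm, measured in the wrist images. The tool read about 12.5 N; taking off the lever's friction (about 3 N) leaves roughly 9 N on the keeper. I held it for about a second and let go.
- **Lever:** I pressed it down with the shut fingers until it met its firm stop at 12 N, then lifted straight off.

**Last checks:**
- **Lever:** Its top is 88.0–89.0 mm high along its length, against 88.5 mm expected when flat.
- **Loop and lid:** In the last scene picture the loop is hooked on the keeper. The lid edge is about 14 mm further in than at the start, so the lid is at roughly 4 mm, inside the 1–13 mm range. That edge came from one rough reading of the last wrist picture.
- **Robot:** It was clear and touching nothing, with the tool force near zero.
- **Tableware:** Nothing touched it at any point that I saw, but I did not measure its position again at the end.

**Disagreement:** While drawing, the lid came in less than the fingers moved, so I went by the edges seen in the pictures, not the tool position. Two lid features measured during the pull differed by about 0.15 mm.

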